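Restock the soap display, oldest first

ROBOT

A 7-joint arm with a two-finger parallel gripper is mounted at the origin on a cart in front of the work surface, level with it; the furniture and walls round the work are solid. World frame = base frame: x ahead of the robot, y to its left, z up, the work surface at z = 0. Lengths are in m, angles in rad, forces in N, time in s.
With the tool pointing down it reaches from about 0.425 to 0.875 m from the base axis. Payload 4.7 kg.
Tool frame: the origin (TCP) lies on the centre line of the jaws, within the pads' length; the fingertips stand ctrl.tcp_to_tips ahead of it and the grasp point (between the pads) lies 2 mm behind it (ctrl.tcp_to_tips is the distance from the TCP to the fingertips, in m); z points along the fingers, y is the line along which they close (so a half turn about z gives the same grasp; the last joint's range is limited). The gripper opens to 87 mm and grips with 3 to 60 N. Pads are 19 mm wide; open, the fingers measure 117 mm over their backs; the gripper's body (75 mm by 190 mm) begins 51 mm behind the grasp point.
Start: joints at [1.334, 0.321, -0.07, 1.45, 0.023, 1.371, -0.057], TCP at [0.161, -0.63, 0.24] pointing down, gripper open.
Joint ranges: [-2.86, 2.86], [-0.3, 2.09], [-1.38, 1.24], [0.06, 2.45], [-1.56, 4.7], [0.09, 2.05], [-2.69, 2.69]. Speed limits (rad/s): [2.57, 2.57, 3.14, 3.14, 3.14, 3.14, 3.14].

INTERFACE

Orientations are given as a rotation vector (axis times angle).
In Python, from bench import ctrl, optics, close_job gives the robot as it stands.
- The arm moves only by the shell command python3 -m inch 'ROWS' [OPENING] [FORCE]. ROWS is JSON, a list of rows, each a list of 2 entries, a list of its own where there are three numbers: the shift along the tool's x, y, z in mm, then the turn, a rotation vector about the tool's x, y, z in degrees. In form: [[[x, y, z], [ax, ay, az]], ...]. A call has exactly 10 rows; each row shifts and turns the commanded pose from where the row before left it, along the tool's axes as they then stand; what a row does not reach is not made up. A row lasts 1/10 s, in which the tool goes at most 50 mm and 8.59 degrees, less where a joint would pass 70% of its speed; a pose out of reach is approached as far as the arm can. A call is refused whole if a number of a shift passes 50 or a number of a turn 8.59, either way. A call with a gripper value outside its range is refused whole. OPENING is the closure, from 0 (fully open) to 1 (shut), set as the call begins (- or left out, the last holds). The fingers move at their own pace and stop on an object; FORCE is the grip in N (left out, the last holds). Time passes only in rows, so rows that do not move let the fingers close, or fill a call up. It gives the time, the measured TCP pose, the force and the opening at its end, in the units of the state.
- ctrl.get_state(): the state, without advancing time (a new reading comes with each control period).
- optics.get_image(name): name is "scene" or "top" or "wrist"; returns a dict with "image" (400x640x3 uint8, red, green, blue), "fx", "fy", "cx", "cy" (pixels), "dist" ([k1, k2, p1, p2, k3] as OpenCV has them; the pictures are not rectified), "R" (3x3) and "t" (3): a world point X has camera coordinates R X + t; the wrist camera has in their place "hand_eye" (4x4, takes a point from camera to tool coordinates, whose origin is the TCP and whose axes are the flange's). Camera axes: x right, y down, z forward; pixel columns grow to the right and rows downward; lengths in m; the calibration is good to about 2 mm. A picture is of the moment at which its call begins: read the wrist's pose just before it. There is no depth.
- close_job(): hands the job in, once; it reports no verdict.
The state is a dict: "time": time; "joint_positions": joint angles; "qd": joint speeds; "joint_torque": joint torques, N m; "position": TCP position; "tool_rot": TCP orientation; "ft_force": force on the tool from outside, world axes, zero at the start; "torque": the same for the moment, N m; "grip_width": opening from 0.0 (shut) to 1.0 (fully open).
Only numpy, scipy, OpenCV 4.12 (cv2) and the standard library are available. Lean on these libraries where they do the work, as an engineer would, in place of code of your own. Each camera call takes 0.05 s, during which the arm holds its last target. There are 200 camera calls.

TASK

The soap cartons wait in the sloped roller lane, oldest at the low front end and newest last. Take them from the front, one after another, and stand each upright in its own bay of the wooden display rack, broad side to the front, in the order they come: the oldest in the bay beside the price block, the next in the bay after it, and so on away from the price block to the newest at the far end. Leave the price block and the candle glass standing where they are.

Things in the scene. Friction and masses are not known exactly. Their poses are not given: they have to be found in the camera images.
- carton_1: tan soap carton 52 x 28 x 82 mm, about 110 g, the first (against the front stop) in the lane at the start, standing on end, its 52 mm along the lane, 28 mm across. Origin: centre of one broad (52 x 82) face, 41 mm above its foot; own x along the 52 mm, y up the 82 mm, z through the carton to the other broad face (its middle is 14 mm along z)
- carton_2: tan soap carton 52 x 28 x 82 mm, about 110 g, the second in the lane at the start, standing on end, its 52 mm along the lane, 28 mm across. Origin: centre of one broad (52 x 82) face, 41 mm above its foot; own x along the 52 mm, y up the 82 mm, z through the carton to the other broad face (its middle is 14 mm along z)
- carton_3: tan soap carton 52 x 28 x 82 mm, about 110 g, the third in the lane at the start, standing on end, its 52 mm along the lane, 28 mm across. Origin: centre of one broad (52 x 82) face, 41 mm above its foot; own x along the 52 mm, y up the 82 mm, z through the carton to the other broad face (its middle is 14 mm along z)
- carton_4: tan soap carton 52 x 28 x 82 mm, about 110 g, the fourth (last, at the high end) in the lane at the start, standing on end, its 52 mm along the lane, 28 mm across. Origin: centre of one broad (52 x 82) face, 41 mm above its foot; own x along the 52 mm, y up the 82 mm, z through the carton to the other broad face (its middle is 14 mm along z)
- roller_lane: fixed sloped lane of free rollers between grey rails, 224 mm long. Origin on the counter under its middle; own x uphill (stop at the low -x end), slope 0.12 rad. Roller tops 46 mm up at the middle, 33 at the stop; side rails 20 mm above them, 33 apart (40 outside); stop 22 high. Cartons lean 0.12 rad to the front; lift one clear and the rest roll 52 mm to the stop within 1 s. Middle of the front carton: x -0.087, z 0.077 m
- display_rack: fixed wooden rack 310 mm long (own y), 70 deep (own x); front with aluminium ticket rail at own -x. Origin on the counter under its middle, z up. Four bays in a row, centres x 0, y +0.108, +0.036, -0.036, -0.108 m; floor 12 mm up, each clear 68 mm along y, 46 along x. Front and back lips rise 16 mm above the floor, dividers (4 thick) 36, end panels 50
- price_block: small light wooden block 20 x 55 x 12 mm with an upright price card (39 mm tall over all), loose on the counter just beyond one end of the rack, 192 mm from its middle; which end varies. Origin: centre of its underside
- candle_glass: pink candle in a clear glass, 63 mm wide, 76 tall, loose on the counter just beyond the rack's other end. Origin: centre of its underside
Mind the look-alikes: they are no part of the job. What is shaped like the carton_1 but blue is not meant.

How it is judged:
On the way, in this order (a step that is already met when the one before it is completed fails the run):
1. the oldest carton stands upright in the bay beside the price block (((y of price_block in the frame of display_rack above 0 m and (y of carton_1 in the frame of display_rack between 0.096 and 0.12 m and x of carton_1 in the frame of display_rack between -0.026 and 0.026 m and z of carton_1 in the frame of display_rack between 0.047 and 0.059 m and angle between carton_1's own y axis and vertical below 0.1 rad and angle between the z axis of carton_1 and the x axis of display_rack, either way round below 0.35 rad)) or (y of price_block in the frame of display_rack below 0 m and (y of carton_1 in the frame of display_rack between -0.12 and -0.096 m and x of carton_1 in the frame of display_rack between -0.026 and 0.026 m and z of carton_1 in the frame of display_rack between 0.047 and 0.059 m and angle between carton_1's own y axis and vertical below 0.1 rad and angle between the z axis of carton_1 and the x axis of display_rack, either way round below 0.35 rad)))), for 0.2 s.
2. the second carton stands upright in the bay next to it (((y of price_block in the frame of display_rack above 0 m and (y of carton_2 in the frame of display_rack between 0.024 and 0.048 m and x of carton_2 in the frame of display_rack between -0.026 and 0.026 m and z of carton_2 in the frame of display_rack between 0.047 and 0.059 m and angle between carton_2's own y axis and vertical below 0.1 rad and angle between the z axis of carton_2 and the x axis of display_rack, either way round below 0.35 rad)) or (y of price_block in the frame of display_rack below 0 m and (y of carton_2 in the frame of display_rack between -0.048 and -0.024 m and x of carton_2 in the frame of display_rack between -0.026 and 0.026 m and z of carton_2 in the frame of display_rack between 0.047 and 0.059 m and angle between carton_2's own y axis and vertical below 0.1 rad and angle between the z axis of carton_2 and the x axis of display_rack, either way round below 0.35 rad)))), for 0.2 s.
3. the third carton stands upright in the bay third from the price block (((y of price_block in the frame of display_rack above 0 m and (y of carton_3 in the frame of display_rack between -0.048 and -0.024 m and x of carton_3 in the frame of display_rack between -0.026 and 0.026 m and z of carton_3 in the frame of display_rack between 0.047 and 0.059 m and angle between carton_3's own y axis and vertical below 0.1 rad and angle between the z axis of carton_3 and the x axis of display_rack, either way round below 0.35 rad)) or (y of price_block in the frame of display_rack below 0 m and (y of carton_3 in the frame of display_rack between 0.024 and 0.048 m and x of carton_3 in the frame of display_rack between -0.026 and 0.026 m and z of carton_3 in the frame of display_rack between 0.047 and 0.059 m and angle between carton_3's own y axis and vertical below 0.1 rad and angle between the z axis of carton_3 and the x axis of display_rack, either way round below 0.35 rad)))), for 0.2 s.
4. the newest carton stands upright in the bay at the far end, by the candle (((y of price_block in the frame of display_rack above 0 m and (y of carton_4 in the frame of display_rack between -0.12 and -0.096 m and x of carton_4 in the frame of display_rack between -0.026 and 0.026 m and z of carton_4 in the frame of display_rack between 0.047 and 0.059 m and angle between carton_4's own y axis and vertical below 0.1 rad and angle between the z axis of carton_4 and the x axis of display_rack, either way round below 0.35 rad)) or (y of price_block in the frame of display_rack below 0 m and (y of carton_4 in the frame of display_rack between 0.096 and 0.12 m and x of carton_4 in the frame of display_rack between -0.026 and 0.026 m and z of carton_4 in the frame of display_rack between 0.047 and 0.059 m and angle between carton_4's own y axis and vertical below 0.1 rad and angle between the z axis of carton_4 and the x axis of display_rack, either way round below 0.35 rad)))), for 0.2 s.
At the end, for the whole second after the job is handed in: All four cartons stand at rest in their bays, upright within 0.1 rad, within 6 mm of floor height, 12 mm of the bay's middle along the row, broad side to the front within 0.35 rad; from the bay beside the price block on they are the lane's first, second, third and fourth (((y of price_block in the frame of display_rack above 0 m and (y of carton_1 in the frame of display_rack between 0.096 and 0.12 m and x of carton_1 in the frame of display_rack between -0.026 and 0.026 m and z of carton_1 in the frame of display_rack between 0.047 and 0.059 m and angle between carton_1's own y axis and vertical below 0.1 rad and angle between the z axis of carton_1 and the x axis of display_rack, either way round below 0.35 rad) and (y of carton_2 in the frame of display_rack between 0.024 and 0.048 m and x of carton_2 in the frame of display_rack between -0.026 and 0.026 m and z of carton_2 in the frame of display_rack between 0.047 and 0.059 m and angle between carton_2's own y axis and vertical below 0.1 rad and angle between the z axis of carton_2 and the x axis of display_rack, either way round below 0.35 rad) and (y of carton_3 in the frame of display_rack between -0.048 and -0.024 m and x of carton_3 in the frame of display_rack between -0.026 and 0.026 m and z of carton_3 in the frame of display_rack between 0.047 and 0.059 m and angle between carton_3's own y axis and vertical below 0.1 rad and angle between the z axis of carton_3 and the x axis of display_rack, either way round below 0.35 rad) and (y of carton_4 in the frame of display_rack between -0.12 and -0.096 m and x of carton_4 in the frame of display_rack between -0.026 and 0.026 m and z of carton_4 in the frame of display_rack between 0.047 and 0.059 m and angle between carton_4's own y axis and vertical below 0.1 rad and angle between the z axis of carton_4 and the x axis of display_rack, either way round below 0.35 rad)) or (y of price_block in the frame of display_rack below 0 m and (y of carton_1 in the frame of display_rack between -0.12 and -0.096 m and x of carton_1 in the frame of display_rack between -0.026 and 0.026 m and z of carton_1 in the frame of display_rack between 0.047 and 0.059 m and angle between carton_1's own y axis and vertical below 0.1 rad and angle between the z axis of carton_1 and the x axis of display_rack, either way round below 0.35 rad) and (y of carton_2 in the frame of display_rack between -0.048 and -0.024 m and x of carton_2 in the frame of display_rack between -0.026 and 0.026 m and z of carton_2 in the frame of display_rack between 0.047 and 0.059 m and angle between carton_2's own y axis and vertical below 0.1 rad and angle between the z axis of carton_2 and the x axis of display_rack, either way round below 0.35 rad) and (y of carton_3 in the frame of display_rack between 0.024 and 0.048 m and x of carton_3 in the frame of display_rack between -0.026 and 0.026 m and z of carton_3 in the frame of display_rack between 0.047 and 0.059 m and angle between carton_3's own y axis and vertical below 0.1 rad and angle between the z axis of carton_3 and the x axis of display_rack, either way round below 0.35 rad) and (y of carton_4 in the frame of display_rack between 0.096 and 0.12 m and x of carton_4 in the frame of display_rack between -0.026 and 0.026 m and z of carton_4 in the frame of display_rack between 0.047 and 0.059 m and angle between carton_4's own y axis and vertical below 0.1 rad and angle between the z axis of carton_4 and the x axis of display_rack, either way round below 0.35 rad))) and linear speed of each of carton_1, carton_2, carton_3, carton_4 below 0.02 m/s); the robot touches nothing.
It fails at once if the price block is pushed (20 mm) (distance of price_block from where it was at the start of the episode above 0.02 m).
It fails at once if the candle glass is pushed (20 mm) or tipped (distance of candle_glass from where it was at the start of the episode above 0.02 m or angle between candle_glass's own z axis and vertical above 0.3 rad).
It also fails if it takes over 112 s, if anything falls off the work surface, if the arm or the gripper's body presses on something with over 40 N, if the wrist force passes 120 N, or if a joint passes its speed limit or range.

## Working session

There is one attempt and no reset: what is moved stays moved. The work goes in short steps, Python scripts to look and compute and a shell command to move; the robot and the scene stay as the last step left them, time stands still between calls to the robot, and variables do not carry over. Pictures are saved under pics/ and viewed, on a budget of 14 in all, crops included, one or two more only if the job needs it, and the job is handed in when it is done.

```bash
mkdir -p pics; ls
python3 - <<'E'
from bench import ctrl, optics
import cv2, numpy as np
s=ctrl.get_state(); print(s, ctrl.tcp_to_tips)
for n in ("scene","top"):
    d=optics.get_image(n); cv2.imwrite(f"pics/{n}0.png",d["image"][:,:,::-1])
    print(n,{k:(np.round(v,4).tolist() if k!="image" else 0) for k,v in d.items()})
E
```

```text
pics
{'time': 0.0, 'joint_positions': array([ 1.33407688,  0.32183293, -0.07007474,  1.45169931,  0.02260208,
        1.37079336, -0.05692659]), 'qd': array([-0.00113639,  0.00031846,  0.00024531,  0.00120615, -0.00025682,
       -0.00114558, -0.00146609]), 'joint_torque': array([ 2.33416386e-04, -4.91288602e+01, -4.03900445e-01, -3.12530959e+01,
       -6.37785648e-02,  4.36322833e-02,  1.90002629e-04]), 'position': array([ 0.16114267, -0.62915951,  0.23844275]), 'tool_rot': array([-3.11502111e+00, -3.92707724e-01,  5.44620351e-04]), 'ft_force': array([-0.6220952 , -0.31069921, -0.33538896]), 'torque': array([-0.0100027 ,  0.01722668, -0.00976311]), 'grip_width': 0.9995797022989896} 0.017
scene {'image': 0, 'fx': 409.6477, 'fy': 409.6477, 'cx': 321.0556, 'cy': 204.7231, 'dist': [-0.0989, 0.0, 0.0, 0.0, 0.0], 'R': [[-0.5975, -0.8018, 0.0136], [-0.585, 0.4243, -0.6912], [0.5485, -0.4209, -0.7225]], 't': [0.2962, 0.3752, 1.0187]}
top {'image': 0, 'fx': 404.71, 'fy': 404.71, 'cx': 321.4921, 'cy': 199.4648, 'dist': [-0.0845, 0.0, 0.0, 0.0, 0.0], 'R': [[-0.0216, -0.9996, -0.0156], [-0.9972, 0.0227, -0.0708], [0.0711, 0.014, -0.9974]], 't': [0.007, 0.4997, 1.2282]}
```

View pics/scene0.png

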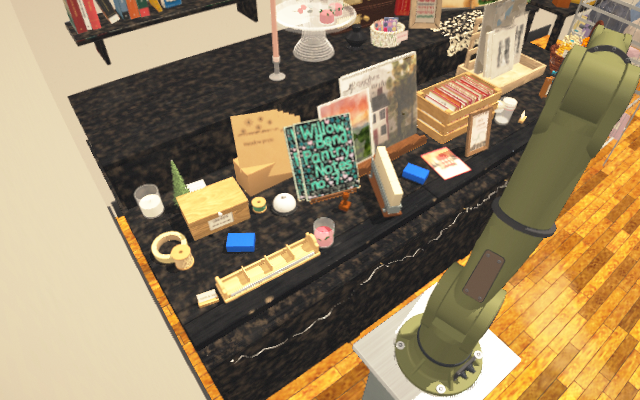

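View pics/top0.png

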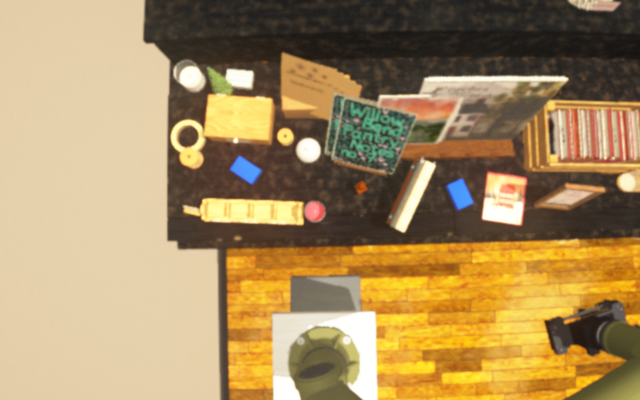

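Scene view: the rack is at about (268,268), with the price block at its left end (207,298) and the candle at its right (324,233). The lane is near (385,180). The top view shows the rack at (252,211) and the lane at (412,195). I'll zoom in on both.

Run:
```python
import cv2, numpy as np
t=cv2.imread("pics/top0.png"); s=cv2.imread("pics/scene0.png")
a=cv2.resize(t[190:235,175:335],None,fx=5,fy=5,interpolation=cv2.INTER_CUBIC)
b=cv2.resize(t[150:240,380:450],None,fx=4,fy=4,interpolation=cv2.INTER_CUBIC)
c=cv2.resize(s[138:223,355:415],None,fx=4.2,fy=4.2,interpolation=cv2.INTER_CUBIC)
o=np.zeros((225+365,800,3),np.uint8);o[:225]=a;o[230:590,:280]=b;o[230:230+c.shape[0],300:300+c.shape[1]]=c[:360]
cv2.imwrite("pics/z1.png",o)
```

```text
(no output)
```

View pics/z1.png

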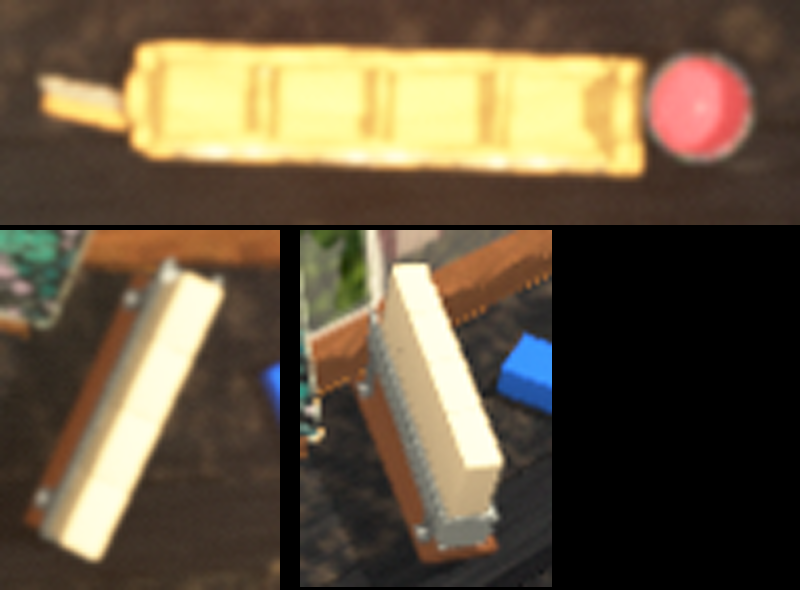

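Stack crop: the lane's low front end, with its stop, faces the robot. Carton-top corners in the top view are about (395.5,227.5), (405.5,233), (425,160.5) and (435.5,165). The rack spans top columns 201–303, with the price block on the left (+y world).

```bash
cat > h.py <<'E'
from bench import ctrl, optics
import cv2, numpy as np
from scipy.spatial.transform import Rotation as Ro
from scipy.optimize import least_squares
def proj(cam,P):
    P=np.atleast_2d(np.asarray(P,float)); rv=cv2.Rodrigues(np.array(cam["R"]))[0]
    K=np.array([[cam["fx"],0,cam["cx"]],[0,cam["fy"],cam["cy"]],[0,0,1.]])
    return cv2.projectPoints(P,rv,np.array(cam["t"],float),K,np.array(cam["dist"],float))[0][:,0]
def wristcam():
    s=ctrl.get_state(); d=optics.get_image("wrist"); H=np.array(d["hand_eye"])
    T=np.eye(4);T[:3,:3]=Ro.from_rotvec(s["tool_rot"]).as_matrix();T[:3,3]=s["position"]
    W=np.linalg.inv(T@H); d["R"]=W[:3,:3]; d["t"]=W[:3,3]; return d
def place(p,P): # p=(x,y,yaw)
    c,s=np.cos(p[2]),np.sin(p[2]); P=np.atleast_2d(np.asarray(P,float))
    return P@np.array([[c,s,0],[-s,c,0],[0,0,1]])+[p[0],p[1],0]
def fit(obs,p0): # obs: list of (cam, P local, uv)
    f=lambda p:np.concatenate([(proj(c,place(p,P))-np.atleast_2d(uv)).ravel() for c,P,uv in obs])
    r=least_squares(f,p0,loss="soft_l1"); return r.x,np.round(f(r.x).reshape(-1,2),1)
u=np.array([np.cos(.12),0,np.sin(.12)]);n=np.array([-np.sin(.12),0,np.cos(.12)]);C1=np.array([-.087,0,.077])
def lane_pts(k=4): # top corners: front +y,-y, back +y,-y
    e=np.array([0,.014,0]);a=C1-.026*u+.041*n;b=C1+(.052*k-.026)*u+.041*n
    return np.array([a+e,a-e,b+e,b-e])
def tgt(pos,yaw,tilt=0): # yaw deg of tool x; tilt deg about tool y, applied after
    return np.array(pos,float),Ro.from_euler("z",yaw,degrees=True)*Ro.from_euler("x",180,degrees=True)*Ro.from_euler("y",tilt,degrees=True)
def go(pos,yaw,tilt=0,note=""):
    s=ctrl.get_state();R=Ro.from_rotvec(s["tool_rot"]);p,Rt=tgt(pos,yaw,tilt)
    print(note,"t=%.1f"%s["time"],"dtool_mm(start axes)",np.round(R.inv().apply(p-s["position"])*1e3,1),"(goal axes)",np.round(Rt.inv().apply(p-s["position"])*1e3,1),"rot_deg",np.round((R.inv()*Rt).as_rotvec(degrees=True),1))
E
python3 - <<'E'
from h import *
import json
top=optics.get_image("top");sc=optics.get_image("scene")
L=lane_pts()
print(fit([(top,L,[[395.5,227.5],[405.5,233],[425,160.5],[435.5,165]]),(sc,L,[[394.5,194.7],[402.6,194],[377.6,146.3],[386,146.3]])],[.5,-.25,-.42]))
Rk=np.array([[-.035,.155,.028],[-.035,-.155,.028],[.035,.155,.028],[.035,-.155,.028]])
z=lambda x,y:[175+x/5,190+y/5]
p,r=fit([(top,Rk,[z(140,160),z(643,177),z(140,42),z(643,58)])],[.4,.2,0]);print(p,r)
print("pb",place(p,[0,.192,0]))
d=wristcam();print(np.round(d["hand_eye"],3),d["fx"],d["cx"],d["cy"])
E
```

```text
(array([ 0.50601892, -0.27619704, -0.45295352]), array([[-0.2,  0.8],
       [-1.2, -0.5],
       [ 1.5,  0.7],
       [ 0.1,  0.3],
       [ 0.2, -0.3],
       [ 0.8, -0.7],
       [-0.9,  0.1],
       [-1.3, -0.7]]))
[ 0.46575708  0.20649737 -0.05147464] [[-0.3 -0.3]
 [-0.5 -0.6]
 [ 0.8  0.6]
 [ 0.2  0.3]]
pb [[0.47563585 0.39824306 0.        ]]
[[-0.    -0.969 -0.247  0.067]
 [ 1.     0.    -0.001  0.   ]
 [ 0.001 -0.247  0.969 -0.144]
 [ 0.     0.     0.     1.   ]] 309.4395608379493 318.4294125411199 198.6083064857243
```

```bash
cat >> h.py <<'E'
LANE=np.array([.506,-.2762,-.453]);RACK=np.array([.4658,.2065,-.0515])
def lane_tcp(up=16,back=0): # TCP goal at front carton, mm along n above its middle, mm uphill
    return place(LANE,C1+n*up/1e3+u*back/1e3)[0]
LY=np.degrees(LANE[2])+180
E
python3 - <<'E'
from h import *
for t in (6.9,-6.9): print(t,tgt([0,0,0],LY,t)[1].as_matrix()[:,2], -place([0,0,LANE[2]],n))
g=lane_tcp(110); print(g); go(g,LY)
E
```

```text
6.9 [-0.10801962  0.05257968 -0.99275734] [[ 0.10763781 -0.05239383 -0.99280864]]
-6.9 [ 0.10801962 -0.05257968 -0.99275734] [[ 0.10763781 -0.05239383 -0.99280864]]
[ 0.41593482 -0.23235983  0.18620895]
 t=0.2 dtool_mm(start axes) [ 345.3 -321.4   53.1] (goal axes) [-55.2 468.5  52.9] rot_deg [-0.000e+00 -1.000e-01 -1.397e+02]
```

```bash
python3 -m inch '[[[30,-28,0],[0,0,0]],[[30,-28,0],[0,0,0]],[[30,-28,0],[0,0,0]],[[30,-28,0],[0,0,0]],[[30,-28,0],[0,0,0]],[[30,-28,0],[0,0,0]],[[30,-28,0],[0,0,0]],[[30,-28,0],[0,0,0]],[[30,-28,0],[0,0,0]],[[30,-28,0],[0,0,0]]]' 0 20
python3 -m inch '[[[23,-21,0],[0,0,0]],[[23,-21,0],[0,0,0]],[[0,0,0],[0,0,-8.5]],[[0,0,0],[0,0,-8.5]],[[0,0,0],[0,0,-8.5]],[[0,0,0],[0,0,-8.5]],[[0,0,0],[0,0,-8.5]],[[0,0,0],[0,0,-8.5]],[[0,0,0],[0,0,-8.5]],[[0,0,0],[0,0,-8.5]]]'
python3 -m inch '[[[0,0,0],[0,0,-8]],[[0,0,0],[0,0,-8]],[[0,0,0],[0,0,-8]],[[0,0,0],[0,0,-8]],[[0,0,0],[0,0,-8]],[[0,0,0],[0,0,-8]],[[0,0,0],[0,0,-8]],[[0,0,0],[0,0,-8]],[[0,0,0],[0,0,-7.7]],[[0,0,0],[0,0,0]]]'
python3 - <<'E'
from h import *
go(lane_tcp(110),LY); d=wristcam(); print(ctrl.get_state()["joint_positions"])
im=d["image"][:,:,::-1].copy()
cv2.imwrite("pics/w1raw.png",im)
for q in proj(d,place(LANE,lane_pts())): cv2.circle(im,tuple(int(round(v)) for v in q),3,(0,0,255),1); print(q)
cv2.imwrite("pics/w1.png",im)
E
```

```text
time: 1.25
position: [0.383, -0.2825, 0.2397]
tool_rot: [3.116, 0.393, 0.0]
ft_force: [0.8, -0.2, -0.8]
grip_width: 0.998
time: 2.25
position: [0.4165, -0.2318, 0.2395]
tool_rot: [2.358, 2.076, -0.0]
ft_force: [0.3, 0.7, -1.0]
grip_width: 1.0
time: 3.25
position: [0.4165, -0.2318, 0.2395]
tool_rot: [-0.704, -3.062, 0.0]
ft_force: [-0.3, 0.2, 0.2]
grip_width: 1.002
 t=3.2 dtool_mm(start axes) [ 0.3 -0.7 53.3] (goal axes) [ 0.3 -0.7 53.3] rot_deg [-0.  0.  0.]
[ 0.86993439 -0.03498861 -0.40547121  1.85090603 -0.01410483  1.32281506
  1.5834807 ]
[333.82682622 177.40209353]
[302.12418739 177.38231767]
[332.22639821 390.80698341]
[303.52688785 390.80239428]
```

View pics/w1.png

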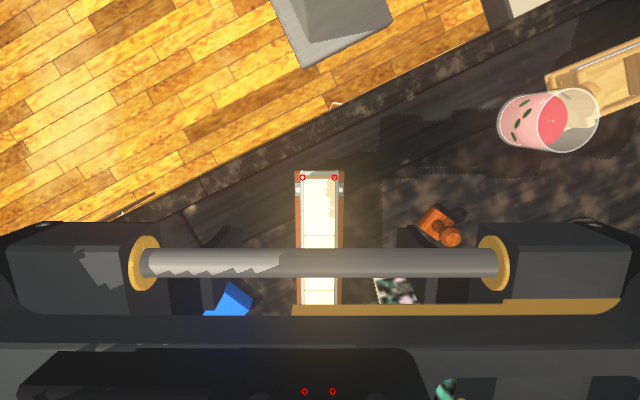

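The wrist view has the lane centred at column ~319, with the carton front edge near row 178. The model corners land on it. I'll zoom in to confirm.

Run:
```python
import cv2
im=cv2.imread("pics/w1raw.png");cv2.imwrite("pics/w1z.png",cv2.resize(im[155:250,270:370],None,fx=6,fy=6,interpolation=cv2.INTER_CUBIC))
```

```text
(no output)
```

View pics/w1z.png

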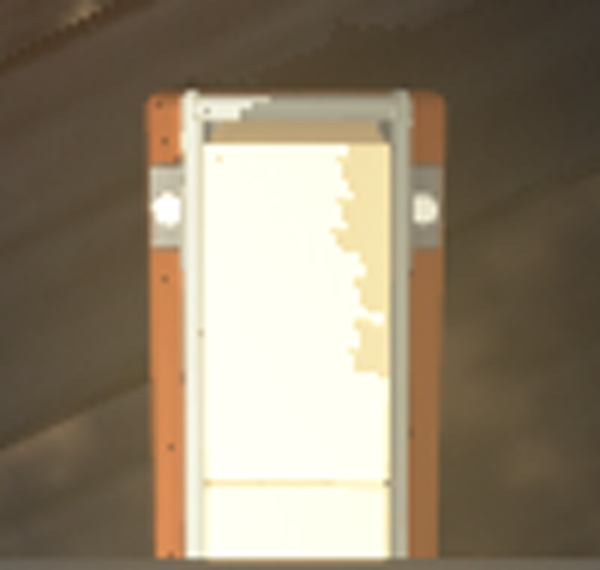

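Carton 1's top corners are at wrist pixels (303.8,178.8) and (335,178.8). That means about 1.3 mm toward lane +y and 1.2 mm uphill of the fit, so I'll correct for it. Next I tilt and descend.

```bash
sed -i 's/^LANE=np.array(\[.506,-.2762,-.453\])/LANE=np.array([.5077,-.2756,-.453])/' h.py
python3 -m inch '[[[0,0,0],[0,-3.4,0]],[[0,0,0],[0,-3.5,0]],[[0,0,0],[0,0,0]],[[0,0,0],[0,0,0]],[[0,0,0],[0,0,0]],[[0,0,0],[0,0,0]],[[0,0,0],[0,0,0]],[[0,0,0],[0,0,0]],[[0,0,0],[0,0,0]],[[0,0,0],[0,0,0]]]'
python3 -c "
from h import *
go(lane_tcp(),LY,-6.88)"
```

```text
time: 4.3
position: [0.4166, -0.2319, 0.2395]
tool_rot: [0.678, 2.947, -0.041]
ft_force: [-0.3, 0.4, 0.1]
grip_width: 1.001
 t=4.3 dtool_mm(start axes) [  5.5   0.6 147. ] (goal axes) [  5.5   0.6 147. ] rot_deg [0. 0. 0.]
```

```bash
python3 -m inch '[[[5.5,0.6,10],[0,0,0]],[[0,0,20],[0,0,0]],[[0,0,20],[0,0,0]],[[0,0,20],[0,0,0]],[[0,0,20],[0,0,0]],[[0,0,20],[0,0,0]],[[0,0,15],[0,0,0]],[[0,0,12],[0,0,0]],[[0,0,10],[0,0,0]],[[0,0,0],[0,0,0]]]'
python3 -m inch '[[[0,0,0],[0,0,0]],[[0,0,0],[0,0,0]],[[0,0,0],[0,0,0]],[[0,0,0],[0,0,0]],[[0,0,0],[0,0,0]],[[0,0,0],[0,0,0]],[[0,0,0],[0,0,0]],[[0,0,0],[0,0,0]],[[0,0,0],[0,0,0]],[[0,0,0],[0,0,0]]]' 1 20
python3 -c "
from h import *
go(lane_tcp(),LY,-6.88)"
```

```text
time: 5.3
position: [0.4269, -0.2362, 0.0915]
tool_rot: [0.679, 2.949, -0.039]
ft_force: [-0.0, 0.6, 0.7]
grip_width: 1.001
time: 6.3
position: [0.4278, -0.2367, 0.093]
tool_rot: [0.679, 2.947, -0.041]
ft_force: [-0.6, 1.2, -0.0]
grip_width: 0.323
 t=6.3 dtool_mm(start axes) [ 0.  -0.   0.1] (goal axes) [ 0.  -0.   0.1] rot_deg [0. 0. 0.]
```

```bash
python3 -m inch '[[[0,0,-5],[0,0,0]],[[0,0,-10],[0,0,0]],[[0,0,-15],[0,0,0]],[[0,0,-15],[0,0,0]],[[0,0,-15],[0,0,0]],[[0,0,-20],[0,0,0]],[[0,0,-20],[0,0,0]],[[0,0,-20],[0,0,0]],[[0,0,-10],[0,0,0]],[[0,0,0],[0,0,0]]]'
python3 -c "
from h import *
go(place(RACK,[0,.108,.2])[0],np.degrees(RACK[2])+90)"
```

```text
time: 7.3
position: [0.4142, -0.2301, 0.2238]
tool_rot: [0.678, 2.944, -0.043]
ft_force: [0.1, -0.3, -1.5]
grip_width: 0.317
 t=7.3 dtool_mm(start axes) [1.882e+02 5.147e+02 2.000e-01] (goal axes) [546.7  29.   23.8] rot_deg [ 4.1  6.3 66.9]
```

```bash
python3 -m inch '[[[0,0,0],[0,3.44,0]],[[0,0,0],[0,3.44,0]],[[0,0,0],[0,0,8.3]],[[0,0,0],[0,0,8.4]],[[0,0,0],[0,0,8.4]],[[0,0,0],[0,0,8.4]],[[0,0,0],[0,0,8.4]],[[0,0,0],[0,0,8.4]],[[0,0,0],[0,0,8.4]],[[0,0,0],[0,0,8.4]]]'
python3 -m inch '[[[20,1,0],[0,0,0]],[[40,2,0],[0,0,0]],[[40,2,0],[0,0,0]],[[40,2,0],[0,0,0]],[[40,2,0],[0,0,0]],[[40,2,0],[0,0,0]],[[40,2,0],[0,0,0]],[[30,2,0],[0,0,0]],[[20,2,0],[0,0,0]],[[0,0,0],[0,0,0]]]'
python3 - <<'E'
from h import *
go(place(RACK,[0,.108,.2])[0],np.degrees(RACK[2])+90); d=wristcam()
im=d["image"][:,:,::-1].copy(); cv2.imwrite("pics/w2raw.png",im)
P=[[x,y+s*.034,.028] for y in(.108,.036,-.036,-.108) for s in(1,-1) for x in(-.023,.023)]
Q=proj(d,place(RACK,P))
for q in Q: cv2.circle(im,tuple(int(round(v)) for v in q),3,(0,0,255),1)
print(Q.round(1).tolist()); cv2.imwrite("pics/w2.png",im)
E
```

```text
time: 8.3
position: [0.4131, -0.2294, 0.2207]
tool_rot: [-2.284, -2.154, 0.001]
ft_force: [0.1, 0.3, -1.7]
grip_width: 0.323
time: 9.3
position: [0.4464, 0.0823, 0.2212]
tool_rot: [-2.272, -2.168, -0.0]
ft_force: [0.1, 0.0, -1.4]
grip_width: 0.323
 t=9.3 dtool_mm(start axes) [232.9  14.   21.5] (goal axes) [233.   13.   21.2] rot_deg [-0.1 -0.1  0.3]
[[309.0, -105.3], [359.5, -105.0], [309.2, -21.5], [357.1, -21.2], [309.2, -16.8], [357.0, -16.5], [309.4, 58.9], [354.8, 59.2], [309.4, 63.2], [354.6, 63.4], [309.5, 131.5], [352.6, 131.7], [309.5, 135.3], [352.5, 135.5], [309.7, 196.9], [350.6, 197.1]]
```

View pics/w2.png

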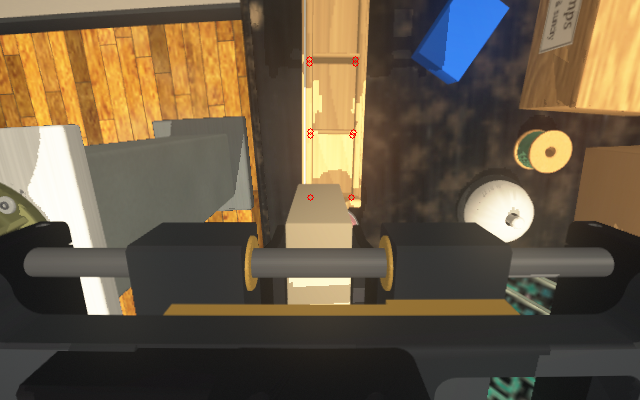

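Run:
```python
import cv2
im=cv2.imread("pics/w2raw.png");cv2.imwrite("pics/w2z.png",cv2.resize(im[45:145,290:375],None,fx=6,fy=6,interpolation=cv2.INTER_CUBIC))
```

```text
(no output)
```

View pics/w2z.png

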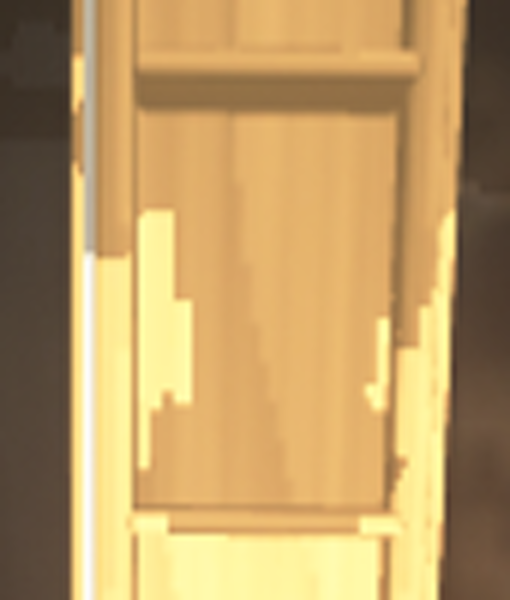

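Run:
```python
from h import *
d=wristcam()
P=np.array([[x,y,.048] for y in (-.002,.002,.070,.074) for x in (-.023,.023)])
uv=[[311.7,134],[356.7,134],[311.7,130.5],[356.7,130.5],[312.5,57.8],[360,57.8],[312.5,53.7],[360,53.7]]
print(fit([(d,P,uv)],RACK)); print(proj(d,place(RACK,P)).round(1).tolist())
```

```text
(array([ 0.46477902,  0.13350291, -0.06000433]), array([[-0.2,  0.4],
       [ 0.5,  0.9],
       [-0.2, -0.1],
       [ 0.6,  0.4],
       [-0.6, -0.4],
       [ 0.2,  0.2],
       [-0.6, -0.8],
       [ 0.4, -0.3]]))
[[308.4, 56.5], [356.7, 56.6], [308.3, 52.0], [356.9, 52.1], [307.9, -29.6], [359.1, -29.5], [307.9, -34.7], [359.3, -34.5]]
```

Wrist zoom: the divider tops are at rows 130.5–134 (between bays 3 and 4) and 53.7–57.8 (the middle divider). My fit labelled them one bay off. Corrected for that, the rack sits at about (0.469, 0.2054), yaw −0.06, roughly 3 mm from the first estimate.

```bash
sed -i 's/RACK=np.array(\[.*\])/RACK=np.array([.4685,.2055,-.057])/' h.py
cat >> h.py <<'E'
RY=np.degrees(RACK[2])+90
def bay(y,z): return place(RACK,[0,y,z])[0]
E
python3 -c "
from h import *
go(bay(.108,.15),RY)"
```

```text
t=9.4 dtool_mm(start axes) [236.   16.1  70.9] (goal axes) [236.   14.8  71.1] rot_deg [-0.1  0.   0.3]
```

```bash
python3 -m inch '[[[30,2,0],[0,0,0.3]],[[40,2,0],[0,0,0]],[[40,3,0],[0,0,0]],[[40,3,0],[0,0,0]],[[40,3,0],[0,0,0]],[[30,2,0],[0,0,0]],[[16,0,20],[0,0,0]],[[0,0,25],[0,0,0]],[[0,0,26],[0,0,0]],[[0,0,0],[0,0,0]]]'
python3 -c "
from h import *
go(bay(.108,.0695),RY)"
```

```text
time: 10.4
position: [0.4742, 0.3099, 0.1465]
tool_rot: [-2.286, -2.153, 0.013]
ft_force: [-0.4, -0.6, -1.6]
grip_width: 0.32
 t=10.4 dtool_mm(start axes) [ 3.9  0.7 77. ] (goal axes) [ 3.4  0.2 77. ] rot_deg [-0.4  0.3 -0.2]
```

```bash
python3 -m inch '[[[3.5,0.3,15],[0,0,0]],[[0,0,15],[0,0,0]],[[0,0,15],[0,0,0]],[[0,0,10],[0,0,0]],[[0,0,6],[0,0,0]],[[0,0,5],[0,0,0]],[[0,0,4],[0,0,0]],[[0,0,3],[0,0,0]],[[0,0,2],[0,0,0]],[[0,0,0],[0,0,0]]]'
python3 - <<'E'
from h import *
go(bay(.108,.0695),RY); d=wristcam(); cv2.imwrite("pics/w3.png",d["image"][:,:,::-1])
E
```

```text
time: 11.4
position: [0.4762, 0.317, 0.0758]
tool_rot: [2.285, 2.156, 0.0]
ft_force: [-0.9, 0.3, -1.0]
grip_width: 0.32
 t=11.4 dtool_mm(start axes) [-3.7 -1.3  6.3] (goal axes) [-3.7 -1.3  6.3] rot_deg [ 0.   0.  -0.1]
```

View pics/w3.png

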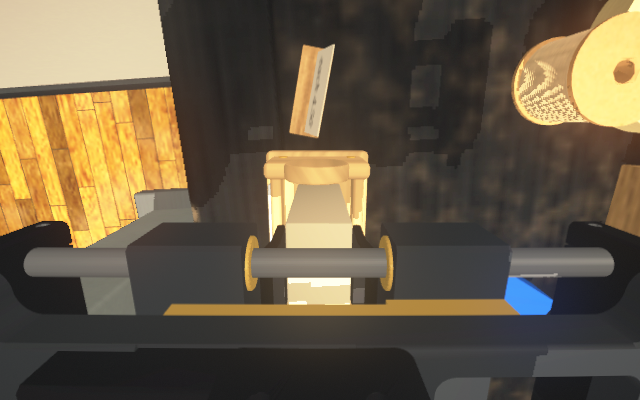

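Wrist view: the rack end panel spans cols 265–370 (centre 317), the carton is centred at 319, and the price block stands clear beyond at (312,90). I'll apply the small correction, lower, and check the end panel's row.

```bash
python3 -c "
from h import *
d=wristcam(); print(proj(d,place(RACK,[[-.035,.155,.062],[.035,.155,.062],[0,.151,.062],[0,.142,.012]])).round(1).tolist())"
python3 -m inch '[[[-1.9,-0.6,0],[0,0,0]],[[-1.8,-0.6,1],[0,0,0]],[[0,0,1.5],[0,0,0]],[[0,0,1],[0,0,0]],[[0,0,1],[0,0,0]],[[0,0,1],[0,0,0]],[[0,0,0],[0,0,0]],[[0,0,0],[0,0,0]],[[0,0,0],[0,0,0]],[[0,0,0],[0,0,0]]]'
python3 -c "
from h import *
go(bay(.108,.0695),RY)"
```

```text
[[248.0, 167.3], [383.8, 167.1], [315.9, 174.8], [316.5, 175.2]]
time: 12.5
position: [0.4748, 0.3134, 0.0704]
tool_rot: [2.285, 2.156, 0.0]
ft_force: [-0.5, -0.3, -2.1]
grip_width: 0.317
 t=12.5 dtool_mm(start axes) [-0.1 -0.1  0.9] (goal axes) [-0.1 -0.1  0.9] rot_deg [ 0.   0.  -0.1]
```

The arm overshoots and settles, so fitting an old image with a newer pose was wrong. I'll redo it with the arm stationary.

Run:
```python
from h import *
s0=ctrl.get_state()["position"];d=wristcam();print(s0,ctrl.get_state()["position"])
im=d["image"][:,:,::-1].copy()
P=place(RACK,[[-.035,.155,.062],[.035,.155,.062],[-.023,.142,.062],[.023,.142,.062],[-.023,.142,.012],[.023,.142,.012]])
Q=proj(d,P);print(Q.round(1).tolist())
o=cv2.resize(im[120:230,240:400],None,fx=5,fy=5,interpolation=cv2.INTER_CUBIC)
for q in Q: cv2.circle(o,(int((q[0]-240)*5),int((q[1]-120)*5)),4,(0,0,255),1)
cv2.imwrite("pics/w4z.png",o)
```

```text
[0.47478651 0.31342762 0.07044247] [0.47480189 0.31340294 0.07043973]
[[247.7, 161.5], [389.0, 161.3], [272.8, 187.1], [363.9, 187.0], [283.6, 171.2], [353.1, 171.1]]
```

View pics/w4z.png

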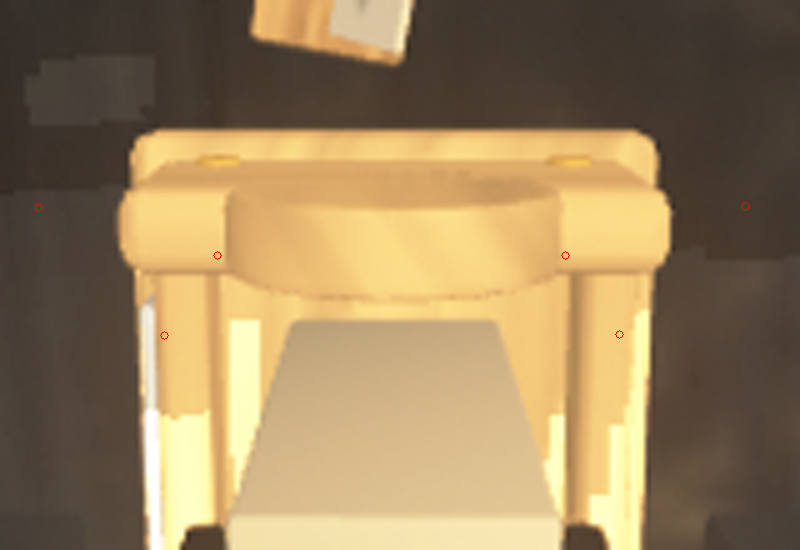

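Run:
```python
from h import *
d=wristcam()
for z in (0,.006,.012,.02):
  Q=proj(d,place(RACK,[[-.035,.155,z],[.035,.155,z]]));print(z,((Q-[240,120])*5).round().tolist())
```

```text
0 [[137.0, 149.0], [645.0, 148.0]]
0.006 [[130.0, 153.0], [652.0, 152.0]]
0.012 [[123.0, 157.0], [660.0, 156.0]]
0.02 [[112.0, 163.0], [671.0, 163.0]]
```

The base plate's outer edge is seen at crop row 130, against 155 predicted. The rack is therefore about 3.4 mm further along +y. I'll shift, lower and release.

```bash
sed -i 's/RACK=np.array(\[.*\])/RACK=np.array([.469,.209,-.057])/' h.py
python3 -m inch '[[[1.7,0.3,0],[0,0,0]],[[1.7,0.2,0],[0,0,0]],[[0,0,0.5],[0,0,0]],[[0,0,0.5],[0,0,0]],[[0,0,0.5],[0,0,0]],[[0,0,0],[0,0,0]],[[0,0,0],[0,0,0]],[[0,0,0],[0,0,0]],[[0,0,0],[0,0,0]],[[0,0,0],[0,0,0]]]'
python3 -m inch '[[[0,0,0],[0,0,0]],[[0,0,0],[0,0,0]],[[0,0,0],[0,0,0]],[[0,0,0],[0,0,0]],[[0,0,0],[0,0,0]],[[0,0,0],[0,0,0]],[[0,0,0],[0,0,0]],[[0,0,0],[0,0,0]],[[0,0,0],[0,0,0]],[[0,0,0],[0,0,0]]]' 0.45
python3 -m inch '[[[0,0,-10],[0,0,0]],[[0,0,-20],[0,0,0]],[[0,0,-25],[0,0,0]],[[0,0,-25],[0,0,0]],[[0,0,-25],[0,0,0]],[[0,0,-25],[0,0,0]],[[0,0,-20],[0,0,0]],[[0,0,-10],[0,0,0]],[[0,0,0],[0,0,0]],[[0,0,0],[0,0,0]]]'
python3 - <<'E'
from h import *
go(lane_tcp(140),RY); d=wristcam()
im=d["image"][:,:,::-1].copy(); cv2.imwrite("pics/w5.png",im[:260,200:440].repeat(2,0).repeat(2,1))
B=place(RACK,[[x,.108+y,.094] for x in(-.014,.014) for y in (-.026,.026)])
print((2*(proj(d,B)-[200,0])).round().tolist())
E
```

```text
time: 13.6
position: [0.4754, 0.3168, 0.0693]
tool_rot: [2.285, 2.156, 0.0]
ft_force: [-2.4, -0.4, 6.1]
grip_width: 0.322
time: 14.6
position: [0.4754, 0.3167, 0.0689]
tool_rot: [2.285, 2.156, 0.0]
ft_force: [1.1, -0.8, -0.0]
grip_width: 0.551
time: 15.6
position: [0.4752, 0.3165, 0.2283]
tool_rot: [2.285, 2.156, -0.001]
ft_force: [-0.2, -1.0, -1.2]
grip_width: 0.552
 t=15.6 dtool_mm(start axes) [-549.3  -28.9   12.8] (goal axes) [-549.2  -29.5   12.3] rot_deg [-0.   0.  -0.1]
[[208.0, 441.0], [206.0, 332.0], [267.0, 441.0], [268.0, 332.0]]
```

View pics/w5.png

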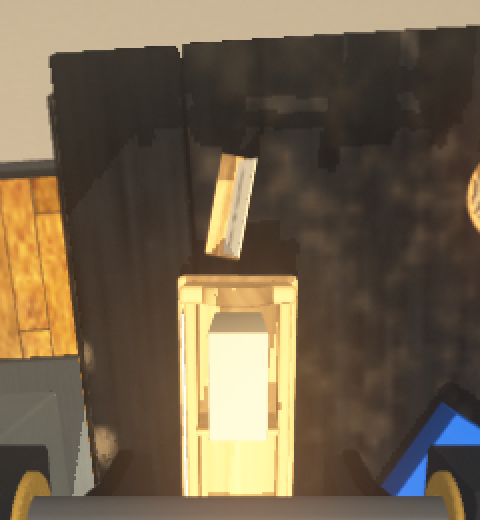

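Carton 1 stands in its bay: its top corners at crop (208–268, 332–440) match the predicted (206–268, 332–441). The price block is untouched. Now back to the lane for carton 2, using the same view pose as before.

```bash
python3 -m inch '[[[-20,-1,0],[0,0,0]],[[-40,-2,0],[0,0,0]],[[-48,-2,0],[0,0,0]],[[-48,-3,0],[0,0,0]],[[-48,-3,0],[0,0,0]],[[-48,-3,0],[0,0,0]],[[-48,-3,0],[0,0,0]],[[-48,-3,0],[0,0,0]],[[-48,-3,0],[0,0,0]],[[-48,-2,0],[0,0,0]]]'
python3 -m inch '[[[-48,-2,0],[0,0,0]],[[-37,-2,0],[0,0,0]],[[-20,0,0],[0,0,-8.4]],[[0,0,0],[0,0,-8.4]],[[0,0,0],[0,0,-8.4]],[[0,0,0],[0,0,-8.4]],[[0,0,0],[0,0,-8.4]],[[0,0,0],[0,0,-8.4]],[[0,0,0],[0,0,-8.4]],[[0,0,0],[0,0,-8]]]'
python3 -c "
from h import *
go([.4165,-.2318,.2395],LY); go(lane_tcp(),LY,-6.88)"
```

```text
time: 16.65
position: [0.4233, -0.1268, 0.228]
tool_rot: [-2.285, -2.155, 0.001]
ft_force: [0.7, -0.1, 0.1]
grip_width: 0.548
time: 17.65
position: [0.4138, -0.2293, 0.2276]
tool_rot: [-0.711, -3.058, -0.001]
ft_force: [-0.2, -0.2, -0.0]
grip_width: 0.55
 t=17.6 dtool_mm(start axes) [ -3.5  -1.1 -11.9] (goal axes) [ -3.5  -1.1 -11.9] rot_deg [ 0.  -0.1 -0.2]
 t=17.6 dtool_mm(start axes) [-16.   -0.5 134.7] (goal axes) [  0.5  -0.6 135.6] rot_deg [ 0.  -7.  -0.2]
```

```bash
cat >> h.py <<'E'
def chk_lane():
    d=wristcam();Q=proj(d,place(LANE,lane_pts(1)));im=d["image"].astype(int)
    r,c=Q[:2].mean(0)[1],Q[:2,0].mean();r0,c0=int(round(r)),int(round(c))
    print("pred front row %.1f cols %.1f..%.1f"%(r,Q[1,0],Q[0,0]))
    print("col prof from row",r0-16,im[r0-16:r0+12,c0-8:c0+3].mean(1)[:,2].round().astype(int).tolist())
    for rr in (r0+12,r0+40): print("row",rr,"from col",c0-24,im[rr-2:rr+3,c0-24:c0+25].mean(0)[:,2].round().astype(int).tolist())
E
python3 -c "
from h import *
chk_lane()"
```

```text
pred front row 185.7 cols 301.5..334.5
col prof from row 170 [52, 50, 49, 49, 48, 65, 126, 144, 150, 143, 123, 117, 118, 120, 122, 145, 233, 240, 240, 240, 240, 240, 240, 240, 241, 241, 241, 241]
row 198 from col 294 [187, 203, 203, 198, 164, 211, 226, 199, 239, 244, 243, 243, 243, 242, 242, 242, 242, 242, 242, 241, 241, 241, 241, 241, 241, 240, 240, 239, 238, 200, 175, 173, 173, 173, 172, 174, 175, 174, 175, 172, 131, 140, 149, 145, 116, 144, 143, 142, 117]
row 226 from col 294 [79, 83, 83, 84, 100, 210, 228, 214, 226, 246, 246, 246, 245, 245, 244, 244, 245, 244, 244, 244, 244, 244, 244, 244, 244, 243, 243, 243, 243, 243, 242, 242, 242, 242, 242, 242, 241, 241, 241, 234, 128, 144, 149, 119, 68, 68, 68, 69, 68]
```

The second carton is at the stop exactly as predicted (front edge row 185.5 against 185.7).

```bash
python3 -m inch '[[[0,-0.5,0],[0,-3.4,-0.2]],[[0.5,0,0],[0,-3.5,0]],[[0,0,15],[0,0,0]],[[0,0,25],[0,0,0]],[[0,0,25],[0,0,0]],[[0,0,25],[0,0,0]],[[0,0,20],[0,0,0]],[[0,0,14],[0,0,0]],[[0,0,8],[0,0,0]],[[0,0,3.5],[0,0,0]]]'
python3 -m inch '[[[0,0,0],[0,0,0]],[[0,0,0],[0,0,0]],[[0,0,0],[0,0,0]],[[0,0,0],[0,0,0]],[[0,0,0],[0,0,0]],[[0,0,0],[0,0,0]],[[0,0,0],[0,0,0]],[[0,0,0],[0,0,0]],[[0,0,0],[0,0,0]],[[0,0,0],[0,0,0]]]' 1
python3 -c "
from h import *
go(lane_tcp(),LY,-6.88)"
```

```text
time: 18.7
position: [0.4278, -0.2366, 0.0931]
tool_rot: [0.691, 2.946, -0.04]
ft_force: [-0.3, -0.2, 0.1]
grip_width: 0.556
time: 19.7
position: [0.429, -0.2374, 0.0951]
tool_rot: [0.688, 2.943, -0.043]
ft_force: [-0.4, 1.0, 5.5]
grip_width: 0.32
 t=19.7 dtool_mm(start axes) [1.7 0.1 2.1] (goal axes) [1.7 0.1 2.1] rot_deg [-0.1  0.1 -0.4]
```

```bash
python3 -m inch '[[[0,0,-5],[0,0,0]],[[0,0,-10],[0,0,0]],[[0,0,-15],[0,0,0]],[[0,0,-15],[0,0,0]],[[0,0,-15],[0,0,0]],[[0,0,-20],[0,0,0]],[[0,0,-20],[0,0,0]],[[0,0,-20],[0,0,0]],[[0,0,-10],[0,0,0]],[[0,0,0],[0,0,0]]]'
python3 -m inch '[[[0,0,0],[0,3.44,0]],[[0,0,0],[0,3.44,0]],[[0,0,0],[0,0,8.3]],[[0,0,0],[0,0,8.4]],[[0,0,0],[0,0,8.4]],[[0,0,0],[0,0,8.4]],[[0,0,0],[0,0,8.4]],[[0,0,0],[0,0,8.4]],[[0,0,0],[0,0,8.4]],[[0,0,0],[0,0,8.4]]]'
python3 -c "
from h import *
go(bay(.036,.16),RY)"
```

```text
time: 20.7
position: [0.4147, -0.2303, 0.2249]
tool_rot: [0.688, 2.943, -0.044]
ft_force: [-0.6, 0.1, -1.4]
grip_width: 0.318
time: 21.7
position: [0.4137, -0.2296, 0.2221]
tool_rot: [-2.292, -2.146, 0.001]
ft_force: [-0.0, -1.0, -1.1]
grip_width: 0.323
 t=21.7 dtool_mm(start axes) [477.2  26.1  62.6] (goal axes) [477.1  30.2  62.1] rot_deg [-0.1 -0.1 -0.5]
```

```bash
python3 -m inch '[[[25,2,0],[0,0,-0.5]],[[44,3,0],[0,0,0]],[[44,3,0],[0,0,0]],[[44,3,0],[0,0,0]],[[44,3,0],[0,0,0]],[[44,3,0],[0,0,0]],[[44,3,0],[0,0,0]],[[44,3,0],[0,0,0]],[[44,2,0],[0,0,0]],[[44,2,0],[0,0,0]]]'
python3 -m inch '[[[35,2,0],[0,0,0]],[[16,1,10],[0,0,0]],[[5,0,20],[0,0,0]],[[0,0,20],[0,0,0]],[[0,0,10],[0,0,0]],[[0,0,0],[0,0,0]],[[0,0,0],[0,0,0]],[[0,0,0],[0,0,0]],[[0,0,0],[0,0,0]],[[0,0,0],[0,0,0]]]'
python3 -c "
from h import *
go(bay(.036,.0715),RY)"
```

```text
time: 22.7
position: [0.4624, 0.1902, 0.2225]
tool_rot: [2.278, 2.163, -0.002]
ft_force: [0.6, 0.0, -2.3]
grip_width: 0.321
time: 23.7
position: [0.4695, 0.2446, 0.164]
tool_rot: [2.277, 2.162, 0.002]
ft_force: [-0.1, 0.7, -0.6]
grip_width: 0.318
 t=23.7 dtool_mm(start axes) [ 0.4  1.4 92.5] (goal axes) [ 0.4  1.5 92.5] rot_deg [0.1 0.  0.3]
```

```bash
python3 -m inch '[[[-1,1.4,10],[0,0,0.3]],[[0,0,20],[0,0,0]],[[0,0,20],[0,0,0]],[[0,0,15],[0,0,0]],[[0,0,10],[0,0,0]],[[0,0,6],[0,0,0]],[[0,0,4],[0,0,0]],[[0,0,3],[0,0,0]],[[0,0,2],[0,0,0]],[[0,0,1],[0,0,0]]]'
python3 -m inch '[[[0,0,0.5],[0,0,0]],[[0,0,0.5],[0,0,0]],[[0,0,0],[0,0,0]],[[0,0,0],[0,0,0]],[[0,0,0],[0,0,0]],[[0,0,0],[0,0,0]],[[0,0,0],[0,0,0]],[[0,0,0],[0,0,0]],[[0,0,0],[0,0,0]],[[0,0,0],[0,0,0]]]'
python3 -c "
from h import *
go(bay(.036,.0715),RY)"
```

```text
time: 24.7
position: [0.4707, 0.2436, 0.0725]
tool_rot: [2.282, 2.157, 0.001]
ft_force: [0.1, 0.6, -1.0]
grip_width: 0.323
time: 25.7
position: [0.4707, 0.2436, 0.0715]
tool_rot: [2.282, 2.157, 0.0]
ft_force: [0.7, -1.1, 2.6]
grip_width: 0.322
 t=25.7 dtool_mm(start axes) [ 1.4  0.3 -0. ] (goal axes) [ 1.4  0.3 -0. ] rot_deg [0.1 0.  0. ]
```

Floor contact (2.6 N). I'll release, rise, check numerically with the wrist camera, and return.

```bash
python3 -m inch '[[[0,0,0],[0,0,0]],[[0,0,0],[0,0,0]],[[0,0,0],[0,0,0]],[[0,0,0],[0,0,0]],[[0,0,0],[0,0,0]],[[0,0,0],[0,0,0]],[[0,0,0],[0,0,0]],[[0,0,0],[0,0,0]],[[0,0,0],[0,0,0]],[[0,0,0],[0,0,0]]]' 0.45
python3 -m inch '[[[0,0,-10],[0,0,0]],[[0,0,-20],[0,0,0]],[[0,0,-25],[0,0,0]],[[0,0,-25],[0,0,0]],[[0,0,-25],[0,0,0]],[[0,0,-25],[0,0,0]],[[0,0,-20],[0,0,0]],[[0,0,-7],[0,0,0]],[[0,0,0],[0,0,0]],[[0,0,0],[0,0,0]]]'
python3 - <<'E'
from h import *
go(lane_tcp(140),RY); d=wristcam()
im=d["image"][:,:,::-1].copy()
for y in (.108,.036):
  for q in proj(d,place(RACK,[[x,y+e,.094] for x in(-.014,.014) for e in (-.026,.026)])): cv2.circle(im,tuple(q.round().astype(int)),2,(0,0,255),1)
cv2.imwrite("pics/w6.png",im[:260,200:440].repeat(2,0).repeat(2,1))
E
```

```text
time: 26.7
position: [0.4705, 0.2436, 0.0713]
tool_rot: [2.283, 2.157, 0.0]
ft_force: [-0.2, 0.9, -0.1]
grip_width: 0.55
time: 27.7
position: [0.47, 0.2433, 0.2276]
tool_rot: [2.283, 2.158, -0.002]
ft_force: [0.3, -0.4, -0.4]
grip_width: 0.55
 t=27.7 dtool_mm(start axes) [-475.8  -28.8   12.1] (goal axes) [-475.9  -28.5   11.6] rot_deg [-0.   0.1  0. ]
```

View pics/w6.png

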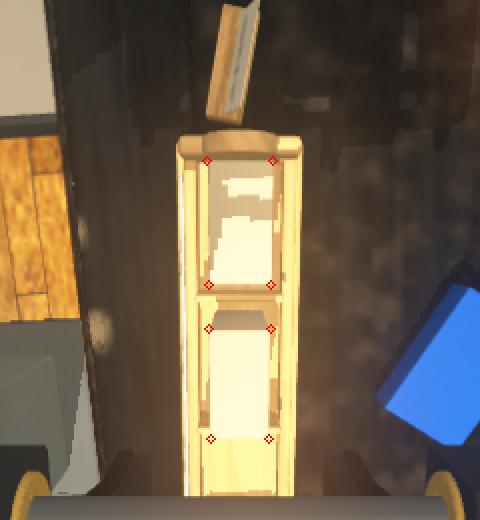

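Cartons 1 and 2 stand on their predicted top corners, carton 1 at rows 160–285 and carton 2 at rows 328–438. Back for carton 3.

```bash
python3 -m inch '[[[-20,-1,0],[0,0,0]],[[-46,-3,0],[0,0,0]],[[-46,-3,0],[0,0,0]],[[-46,-3,0],[0,0,0]],[[-46,-3,0],[0,0,0]],[[-46,-3,0],[0,0,0]],[[-46,-3,0],[0,0,0]],[[-46,-3,0],[0,0,0]],[[-46,-3,0],[0,0,0]],[[-46,-2,0],[0,0,0]]]'
python3 -m inch '[[[-30,-1,0],[0,0,0]],[[-12,0,0],[0,0,-8.4]],[[0,0,0],[0,0,-8.4]],[[0,0,0],[0,0,-8.4]],[[0,0,0],[0,0,-8.4]],[[0,0,0],[0,0,-8.4]],[[0,0,0],[0,0,-8.4]],[[0,0,0],[0,0,-8.4]],[[0,0,0],[0,0,-8]],[[0,0,0],[0,0,0]]]'
python3 -c "
from h import *
go(lane_tcp(),LY,-6.88);chk_lane()"
```

```text
time: 28.75
position: [0.4177, -0.1898, 0.2274]
tool_rot: [-2.283, -2.157, 0.001]
ft_force: [0.5, 0.3, 0.6]
grip_width: 0.55
time: 29.75
position: [0.4151, -0.2297, 0.2273]
tool_rot: [-0.717, -3.057, -0.001]
ft_force: [0.6, 0.0, -0.1]
grip_width: 0.542
 t=29.8 dtool_mm(start axes) [-14.7  -0.7 134.4] (goal axes) [  1.7  -0.7 135.2] rot_deg [-0.  -7.  -0.4]
pred front row 184.2 cols 301.2..334.3
col prof from row 168 [55, 54, 52, 51, 51, 51, 70, 129, 151, 150, 143, 117, 117, 121, 123, 125, 189, 238, 240, 241, 241, 241, 241, 241, 241, 241, 241, 241]
row 196 from col 294 [206, 223, 221, 216, 171, 217, 224, 195, 243, 244, 244, 243, 243, 242, 242, 242, 242, 242, 242, 242, 242, 241, 241, 241, 241, 241, 241, 239, 227, 201, 176, 173, 173, 174, 173, 175, 175, 175, 176, 173, 127, 143, 150, 145, 126, 154, 161, 153, 131]
row 224 from col 294 [80, 84, 81, 85, 100, 209, 229, 214, 231, 246, 246, 245, 245, 245, 245, 245, 245, 245, 245, 245, 244, 244, 244, 244, 244, 243, 243, 243, 242, 243, 242, 229, 230, 242, 242, 241, 241, 228, 229, 235, 129, 143, 151, 143, 69, 69, 68, 70, 69]
```

Carton 3 is at the stop (row 184 as predicted).

```bash
python3 -m inch '[[[0,-0.6,0],[0,-3.5,-0.4]],[[1.7,0,0],[0,-3.5,0]],[[0,0,15],[0,0,0]],[[0,0,25],[0,0,0]],[[0,0,25],[0,0,0]],[[0,0,25],[0,0,0]],[[0,0,20],[0,0,0]],[[0,0,14],[0,0,0]],[[0,0,8],[0,0,0]],[[0,0,3],[0,0,0]]]'
python3 -m inch '[[[0,0,0],[0,0,0]],[[0,0,0],[0,0,0]],[[0,0,0],[0,0,0]],[[0,0,0],[0,0,0]],[[0,0,0],[0,0,0]],[[0,0,0],[0,0,0]],[[0,0,0],[0,0,0]],[[0,0,0],[0,0,0]],[[0,0,0],[0,0,0]],[[0,0,0],[0,0,0]]]' 1
python3 -c "
from h import *
go(lane_tcp(),LY,-6.88)"
python3 -m inch '[[[0,0,-5],[0,0,0]],[[0,0,-10],[0,0,0]],[[0,0,-15],[0,0,0]],[[0,0,-15],[0,0,0]],[[0,0,-15],[0,0,0]],[[0,0,-20],[0,0,0]],[[0,0,-20],[0,0,0]],[[0,0,-20],[0,0,0]],[[0,0,-10],[0,0,0]],[[0,0,0],[0,0,0]]]'
python3 -m inch '[[[0,0,0],[0,3.44,0]],[[0,0,0],[0,3.44,0]],[[0,0,0],[0,0,8.3]],[[0,0,0],[0,0,8.4]],[[0,0,0],[0,0,8.4]],[[0,0,0],[0,0,8.4]],[[0,0,0],[0,0,8.4]],[[0,0,0],[0,0,8.4]],[[0,0,0],[0,0,8.4]],[[0,0,0],[0,0,8.3]]]'
python3 -c "
from h import *
go(bay(-.036,.16),RY)"
```

```text
time: 30.8
position: [0.4282, -0.2367, 0.0934]
tool_rot: [0.683, 2.945, -0.041]
ft_force: [-1.0, -0.9, 0.0]
grip_width: 0.551
time: 31.8
position: [0.4291, -0.2374, 0.0951]
tool_rot: [0.68, 2.943, -0.043]
ft_force: [-0.8, 0.2, 5.5]
grip_width: 0.318
 t=31.8 dtool_mm(start axes) [1.8 0.1 2. ] (goal axes) [1.8 0.1 2. ] rot_deg [-0.1  0.2 -0.1]
time: 32.8
position: [0.4146, -0.2302, 0.2248]
tool_rot: [0.68, 2.942, -0.044]
ft_force: [0.1, -0.4, -1.1]
grip_width: 0.318
time: 33.8
position: [0.4136, -0.2296, 0.222]
tool_rot: [-2.286, -2.155, -0.0]
ft_force: [-0.0, 0.3, -1.1]
grip_width: 0.319
 t=33.8 dtool_mm(start axes) [405.1  29.6  62.1] (goal axes) [405.1  30.3  62. ] rot_deg [ 0.  -0.  -0.1]
```

```bash
python3 -m inch '[[[25,2,0],[0,0,0]],[[42,3,0],[0,0,0]],[[42,3,0],[0,0,0]],[[42,3,0],[0,0,0]],[[42,3,0],[0,0,0]],[[42,3,0],[0,0,0]],[[42,3,0],[0,0,0]],[[42,3,0],[0,0,0]],[[42,3,0],[0,0,0]],[[30,3,0],[0,0,0]]]'
python3 -m inch '[[[13,1,5],[0,0,0]],[[0,0,15],[0,0,0]],[[0,0,20],[0,0,0]],[[0,0,15],[0,0,0]],[[0,0,5],[0,0,0]],[[0,0,0],[0,0,0]],[[0,0,0],[0,0,0]],[[0,0,0],[0,0,0]],[[0,0,0],[0,0,0]],[[0,0,0],[0,0,0]]]'
python3 -c "
from h import *
go(bay(-.036,.0715),RY)"
```

```text
time: 34.8
position: [0.4629, 0.1618, 0.2223]
tool_rot: [2.275, 2.164, 0.0]
ft_force: [0.2, -0.1, -1.8]
grip_width: 0.322
time: 35.8
position: [0.4661, 0.1717, 0.1634]
tool_rot: [2.277, 2.159, 0.002]
ft_force: [0.9, -0.7, -0.2]
grip_width: 0.323
 t=35.8 dtool_mm(start axes) [ 1.6  0.4 91.9] (goal axes) [ 1.4  0.7 91.9] rot_deg [0.2 0.1 0.2]
```

```bash
python3 -m inch '[[[0,0.6,10],[0,0,0.2]],[[0,0,20],[0,0,0]],[[0,0,20],[0,0,0]],[[0,0,15],[0,0,0]],[[0,0,10],[0,0,0]],[[0,0,6],[0,0,0]],[[0,0,4],[0,0,0]],[[0,0,3],[0,0,0]],[[0,0,2],[0,0,0]],[[0,0,1],[0,0,0]]]'
python3 -m inch '[[[0,0,0.5],[0,0,0]],[[0,0,0.3],[0,0,0]],[[0,0,0],[0,0,0]],[[0,0,0],[0,0,0]],[[0,0,0],[0,0,0]],[[0,0,0],[0,0,0]],[[0,0,0],[0,0,0]],[[0,0,0],[0,0,0]],[[0,0,0],[0,0,0]],[[0,0,0],[0,0,0]]]'
python3 -c "
from h import *
go(bay(-.036,.0715),RY)"
```

```text
time: 36.8
position: [0.4669, 0.1715, 0.0721]
tool_rot: [2.281, 2.156, 0.002]
ft_force: [-0.2, 0.2, -0.9]
grip_width: 0.318
time: 37.8
position: [0.4669, 0.1714, 0.0714]
tool_rot: [2.281, 2.156, 0.001]
ft_force: [-1.4, -0.7, 5.0]
grip_width: 0.319
 t=37.8 dtool_mm(start axes) [ 1.6 -0.  -0.1] (goal axes) [ 1.6 -0.  -0.1] rot_deg [0.2 0.1 0. ]
```

```bash
python3 -m inch '[[[0,0,0],[0,0,0]],[[0,0,0],[0,0,0]],[[0,0,0],[0,0,0]],[[0,0,0],[0,0,0]],[[0,0,0],[0,0,0]],[[0,0,0],[0,0,0]],[[0,0,0],[0,0,0]],[[0,0,0],[0,0,0]],[[0,0,0],[0,0,0]],[[0,0,0],[0,0,0]]]' 0.45
python3 -m inch '[[[0,0,-10],[0,0,0]],[[0,0,-20],[0,0,0]],[[0,0,-25],[0,0,0]],[[0,0,-25],[0,0,0]],[[0,0,-25],[0,0,0]],[[0,0,-25],[0,0,0]],[[0,0,-20],[0,0,0]],[[0,0,-7],[0,0,0]],[[0,0,0],[0,0,0]],[[0,0,0],[0,0,0]]]'
python3 - <<'E'
from h import *
go(lane_tcp(140),RY); d=wristcam()
im=d["image"][:,:,::-1].copy()
for y in (.108,.036,-.036):
  for q in proj(d,place(RACK,[[x,y+e,.094] for x in(-.014,.014) for e in (-.026,.026)])): cv2.circle(im,tuple(q.round().astype(int)),2,(0,0,255),1)
cv2.imwrite("pics/w7.png",im[:260,200:440].repeat(2,0).repeat(2,1))
E
```

```text
time: 38.8
position: [0.4667, 0.1715, 0.0711]
tool_rot: [2.281, 2.156, 0.001]
ft_force: [1.0, 1.0, 1.1]
grip_width: 0.551
time: 39.8
position: [0.4658, 0.1715, 0.2274]
tool_rot: [2.281, 2.156, -0.001]
ft_force: [-0.2, -0.7, -0.5]
grip_width: 0.546
 t=39.8 dtool_mm(start axes) [-403.9  -28.7   12.2] (goal axes) [-403.9  -28.5   11.4] rot_deg [0.1 0.1 0. ]
```

View pics/w7.png

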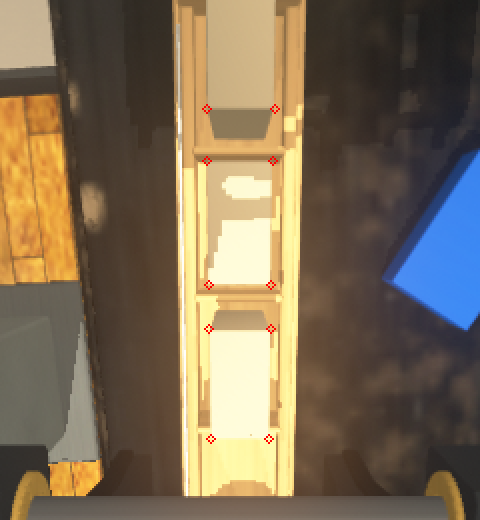

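Cartons 1–3 (near edges at rows ~110, 285 and 438) sit on their predicted corners. Now carton 4.

```bash
python3 -m inch '[[[-20,-1,0],[0,0,0]],[[-40,-3,0],[0,0,0]],[[-44,-3,0],[0,0,0]],[[-44,-3,0],[0,0,0]],[[-44,-3,0],[0,0,0]],[[-44,-3,0],[0,0,0]],[[-44,-3,0],[0,0,0]],[[-44,-3,0],[0,0,0]],[[-44,-4,0],[0,0,0]],[[-36,-2,0],[0,0,0]]]'
python3 -m inch '[[[0,-1,0],[0,0,0]],[[0,0,0],[0,0,-8.4]],[[0,0,0],[0,0,-8.4]],[[0,0,0],[0,0,-8.4]],[[0,0,0],[0,0,-8.4]],[[0,0,0],[0,0,-8.4]],[[0,0,0],[0,0,-8.4]],[[0,0,0],[0,0,-8.4]],[[0,0,0],[0,0,-8.2]],[[0,0,0],[0,0,0]]]'
python3 -c "
from h import *
go(lane_tcp(),LY,-6.88);chk_lane()"
```

```text
time: 40.85
position: [0.414, -0.2323, 0.2272]
tool_rot: [2.285, 2.156, -0.0]
ft_force: [0.3, 0.7, -0.9]
grip_width: 0.553
time: 41.85
position: [0.4143, -0.2291, 0.2275]
tool_rot: [0.711, 3.059, 0.0]
ft_force: [0.3, 0.3, 0.2]
grip_width: 0.551
 t=41.9 dtool_mm(start axes) [-15.4  -0.9 134.7] (goal axes) [  0.8  -1.  135.5] rot_deg [ 0.  -6.8 -0.2]
pred front row 185.1 cols 301.1..334.1
col prof from row 169 [53, 51, 50, 50, 49, 52, 108, 142, 150, 146, 144, 121, 119, 121, 123, 125, 215, 239, 241, 241, 241, 241, 241, 241, 242, 242, 242, 242]
row 197 from col 294 [203, 208, 206, 198, 198, 224, 219, 208, 243, 244, 243, 243, 243, 243, 243, 243, 243, 243, 243, 242, 242, 241, 242, 242, 241, 241, 241, 240, 227, 188, 174, 174, 174, 174, 174, 175, 176, 176, 175, 169, 130, 150, 149, 131, 142, 151, 154, 144, 121]
row 225 from col 294 [81, 85, 81, 85, 114, 217, 226, 200, 246, 246, 246, 246, 246, 246, 245, 245, 246, 245, 245, 244, 244, 244, 244, 244, 244, 244, 244, 244, 244, 244, 243, 243, 243, 242, 242, 242, 242, 242, 240, 201, 151, 180, 165, 96, 70, 69, 69, 69, 68]
```

```bash
python3 -m inch '[[[0,-0.8,0],[0,-3.4,-0.2]],[[0.8,0,0],[0,-3.4,0]],[[0,0,15],[0,0,0]],[[0,0,25],[0,0,0]],[[0,0,25],[0,0,0]],[[0,0,25],[0,0,0]],[[0,0,20],[0,0,0]],[[0,0,14],[0,0,0]],[[0,0,8],[0,0,0]],[[0,0,3.3],[0,0,0]]]'
python3 -m inch '[[[0,0,0],[0,0,0]],[[0,0,0],[0,0,0]],[[0,0,0],[0,0,0]],[[0,0,0],[0,0,0]],[[0,0,0],[0,0,0]],[[0,0,0],[0,0,0]],[[0,0,0],[0,0,0]],[[0,0,0],[0,0,0]],[[0,0,0],[0,0,0]],[[0,0,0],[0,0,0]]]' 1
python3 -c "
from h import *
go(lane_tcp(),LY,-6.88)"
python3 -m inch '[[[0,0,-5],[0,0,0]],[[0,0,-10],[0,0,0]],[[0,0,-15],[0,0,0]],[[0,0,-15],[0,0,0]],[[0,0,-15],[0,0,0]],[[0,0,-20],[0,0,0]],[[0,0,-20],[0,0,0]],[[0,0,-20],[0,0,0]],[[0,0,-10],[0,0,0]],[[0,0,0],[0,0,0]]]'
python3 -m inch '[[[0,0,0],[0,3.44,0]],[[0,0,0],[0,3.44,0]],[[0,0,0],[0,0,8.3]],[[0,0,0],[0,0,8.4]],[[0,0,0],[0,0,8.4]],[[0,0,0],[0,0,8.4]],[[0,0,0],[0,0,8.4]],[[0,0,0],[0,0,8.4]],[[0,0,0],[0,0,8.4]],[[0,0,0],[0,0,8.3]]]'
python3 -c "
from h import *
go(bay(-.108,.16),RY)"
```

```text
time: 42.9
position: [0.4278, -0.2371, 0.0933]
tool_rot: [0.683, 2.946, -0.04]
ft_force: [0.4, -0.9, 0.4]
grip_width: 0.546
time: 43.9
position: [0.4286, -0.2379, 0.0949]
tool_rot: [0.681, 2.944, -0.043]
ft_force: [-0.4, 0.6, 5.3]
grip_width: 0.32
 t=43.9 dtool_mm(start axes) [1.6 0.7 1.9] (goal axes) [1.6 0.7 1.9] rot_deg [-0.1  0.1 -0.1]
time: 44.9
position: [0.4143, -0.2308, 0.2247]
tool_rot: [0.68, 2.944, -0.044]
ft_force: [0.4, 0.3, -2.3]
grip_width: 0.321
time: 45.9
position: [0.4133, -0.2301, 0.2219]
tool_rot: [-2.285, -2.154, 0.0]
ft_force: [-0.2, 0.6, -1.0]
grip_width: 0.322
 t=45.9 dtool_mm(start axes) [333.6  30.1  62.1] (goal axes) [333.6  30.6  61.9] rot_deg [-0.1 -0.  -0.1]
```

```bash
python3 -m inch '[[[22,2,0],[0,0,0]],[[38,3,0],[0,0,0]],[[38,3,0],[0,0,0]],[[38,4,0],[0,0,0]],[[38,4,0],[0,0,0]],[[38,4,0],[0,0,0]],[[38,4,0],[0,0,0]],[[38,3,0],[0,0,0]],[[29,2,0],[0,0,0]],[[15,1,0],[0,0,0]]]'
python3 -m inch '[[[0,0,5],[0,0,0]],[[0,0,15],[0,0,0]],[[0,0,20],[0,0,0]],[[0,0,15],[0,0,0]],[[0,0,5],[0,0,0]],[[0,0,0],[0,0,0]],[[0,0,0],[0,0,0]],[[0,0,0],[0,0,0]],[[0,0,0],[0,0,0]],[[0,0,0],[0,0,0]]]'
python3 -c "
from h import *
go(bay(-.108,.0715),RY)"
```

```text
time: 46.9
position: [0.4606, 0.1025, 0.2222]
tool_rot: [-2.275, -2.166, 0.001]
ft_force: [0.1, -0.3, -0.3]
grip_width: 0.326
time: 47.9
position: [0.462, 0.0992, 0.1635]
tool_rot: [2.278, 2.16, 0.001]
ft_force: [0.5, 0.5, -1.6]
grip_width: 0.317
 t=47.9 dtool_mm(start axes) [ 2.1  0.6 92. ] (goal axes) [ 2.   0.8 92. ] rot_deg [0.1 0.1 0.2]
```

```bash
python3 -m inch '[[[0.6,0.6,10],[0,0,0.2]],[[0,0,20],[0,0,0]],[[0,0,20],[0,0,0]],[[0,0,15],[0,0,0]],[[0,0,10],[0,0,0]],[[0,0,6],[0,0,0]],[[0,0,4],[0,0,0]],[[0,0,3],[0,0,0]],[[0,0,2],[0,0,0]],[[0,0,1],[0,0,0]]]'
python3 -m inch '[[[0,0,0.5],[0,0,0]],[[0,0,0.3],[0,0,0]],[[0,0,0],[0,0,0]],[[0,0,0],[0,0,0]],[[0,0,0],[0,0,0]],[[0,0,0],[0,0,0]],[[0,0,0],[0,0,0]],[[0,0,0],[0,0,0]],[[0,0,0],[0,0,0]],[[0,0,0],[0,0,0]]]'
python3 -c "
from h import *
go(bay(-.108,.0715),RY)"
```

```text
time: 48.9
position: [0.4626, 0.0997, 0.0722]
tool_rot: [2.282, 2.156, 0.001]
ft_force: [0.3, 0.9, -1.9]
grip_width: 0.317
time: 49.9
position: [0.4625, 0.0997, 0.0713]
tool_rot: [2.282, 2.157, 0.0]
ft_force: [0.1, -0.6, 1.3]
grip_width: 0.319
 t=49.9 dtool_mm(start axes) [ 1.5  0.3 -0.2] (goal axes) [ 1.5  0.3 -0.2] rot_deg [0.1 0.1 0. ]
```

```bash
python3 -m inch '[[[0,0,0.3],[0,0,0]],[[0,0,0],[0,0,0]],[[0,0,0],[0,0,0]],[[0,0,0],[0,0,0]],[[0,0,0],[0,0,0]],[[0,0,0],[0,0,0]],[[0,0,0],[0,0,0]],[[0,0,0],[0,0,0]],[[0,0,0],[0,0,0]],[[0,0,0],[0,0,0]]]' 0.45
python3 -m inch '[[[0,0,-10],[0,0,0]],[[0,0,-20],[0,0,0]],[[0,0,-25],[0,0,0]],[[0,0,-25],[0,0,0]],[[0,0,-25],[0,0,0]],[[0,0,-25],[0,0,0]],[[0,0,-25],[0,0,0]],[[0,0,-15],[0,0,0]],[[0,0,0],[0,0,0]],[[0,0,0],[0,0,0]]]'
python3 -m inch '[[[-20,0,0],[0,0,0]],[[-30,0,0],[0,0,0]],[[-30,0,0],[0,0,0]],[[-30,0,0],[0,0,0]],[[-20,0,0],[0,0,0]],[[-10,0,0],[0,0,0]],[[0,0,0],[0,0,0]],[[0,0,0],[0,0,0]],[[0,0,0],[0,0,0]],[[0,0,0],[0,0,0]]]'
python3 - <<'E'
from h import *
d=wristcam(); im=d["image"][:,:,::-1].copy()
for y in (.108,.036,-.036,-.108):
  for q in proj(d,place(RACK,[[x,y+e,.094] for x in(-.014,.014) for e in (-.026,.026)])): cv2.circle(im,tuple(q.round().astype(int)),2,(0,0,255),1)
w=cv2.resize(im[:240,220:460],None,fx=1.66,fy=2,interpolation=cv2.INTER_CUBIC)
s=optics.get_image("scene")["image"][:,:,::-1]; z=cv2.resize(s[190:310,190:350],(400,300),interpolation=cv2.INTER_CUBIC)
o=np.zeros((480,800,3),np.uint8);o[:w.shape[0],:w.shape[1]]=w[:,:400];o[:300,400:]=z
cv2.imwrite("pics/fin.png",o)
E
```

```text
time: 50.9
position: [0.4624, 0.0997, 0.0709]
tool_rot: [2.282, 2.157, 0.0]
ft_force: [-0.1, -0.1, -0.7]
grip_width: 0.547
time: 51.9
position: [0.4621, 0.0999, 0.2409]
tool_rot: [2.281, 2.157, -0.0]
ft_force: [1.6, 0.2, -0.2]
grip_width: 0.551
time: 52.9
position: [0.4544, -0.0387, 0.2411]
tool_rot: [2.28, 2.159, 0.0]
ft_force: [-0.6, 1.0, -0.3]
grip_width: 0.55
```

View pics/fin.png

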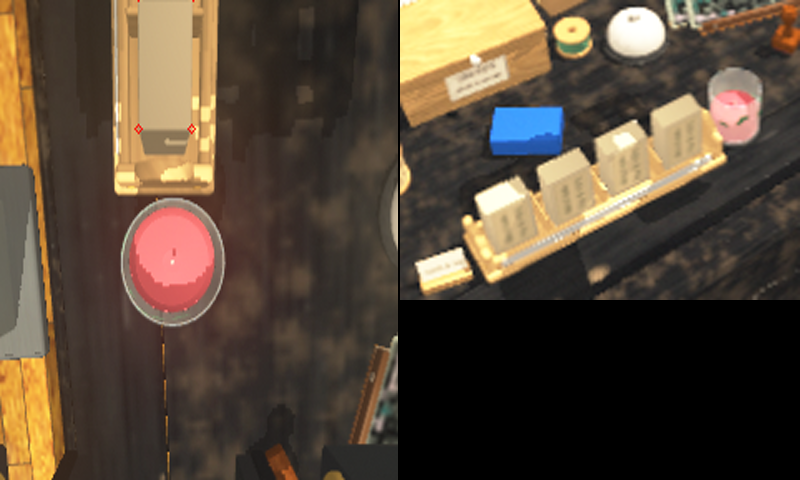

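The wrist view (left) has carton 4's near edge at row 129, on the predicted corners, and the candle upright at (172,262). The scene view (right) shows four upright cartons broad side to the front, with the price block and candle in place. I'm handing in.

```bash
python3 -c "
from bench import close_job
print(close_job())"
```

```text
the job is handed in; nothing more can be done
None
```

All four cartons stand upright in the rack, broad side to the front, in lane order from the price block to the candle. I handed the job in at about 53 s of the 112 s allowed, and it reports no verdict.

**How it went:** I took each carton from the front of the lane with the gripper tilted to the lane's slope. I lifted it parallel to its neighbour, straightened it, and set it down until I felt light floor contact (1–6 N). Before each of the last three grasps, the wrist camera showed the next carton at the stop, within about 1 pixel of prediction.

**Last checks:**
- **Cartons:** after each release, the wrist image showed that carton on its predicted top corners, to about a millimetre. The final scene image shows four upright cartons, one per bay.
- **Price block and candle:** both look unmoved and upright in the images. I did not measure how far they might have shifted.
- **Gripper:** it was open and well clear of everything at hand-in.

**What disagreed:** my first close-up measurement of the rack was off. I had mislabelled a divider by one bay, and I had combined an image with a pose read slightly later. Re-measuring with the arm still moved the rack estimate about 3.4 mm along the row, and I corrected that before releasing the first carton.

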